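# Clamp the deep-well plate on the shaker

## Robot

A 7-joint arm with a two-finger parallel gripper is mounted at the origin on the work surface. World frame = base frame: x ahead of the robot, y to its left, z up, the work surface at z = 0. Lengths are in m, angles in rad, forces in N, time in s.
With the tool pointing down it reaches from about 0.425 to 0.875 m from the base axis. Payload 4.7 kg.
Tool frame: the origin (TCP) lies on the centre line of the jaws, within the pads' length; the fingertips stand arm.tcp_to_tips ahead of it and the grasp point (between the pads) lies 11 mm behind it (arm.tcp_to_tips is the distance from the TCP to the fingertips, in m); z points along the fingers, y is the line along which they close (so a half turn about z gives the same grasp; the last joint's range is limited). The gripper opens to 87 mm and grips with 3 to 60 N. Pads are 19 mm wide; open, the fingers measure 117 mm over their backs; the gripper's body (75 mm by 190 mm) begins 51 mm behind the grasp point.
Start: joints at [1.152, 0.321, -0.07, 1.45, 0.023, 1.371, -0.057], TCP at [0.273, -0.59, 0.231] pointing down, gripper open.
Joint ranges: [-2.86, 2.86], [-0.3, 2.09], [-1.38, 1.24], [0.06, 2.45], [-1.56, 4.7], [0.09, 2.05], [-2.69, 2.69]. Speed limits (rad/s): [2.57, 2.57, 3.14, 3.14, 3.14, 3.14, 3.14].

## Interface

Orientations are given as a unit quaternion [w, x, y, z].
In Python, from bench import observe, vision, ticket, arm gives the robot as it stands.
- The arm moves only by the tool send_rows, never from a script. Its argument "targets" is a list of rows, each a list of 3 entries, a list of its own where there are three numbers: the closure, from -1 (fully open) to 1 (shut), then the shift along the tool's x, y, z in m, then the turn, a rotation vector about the tool's x, y, z in degrees. In form: [[grip, [x, y, z], [ax, ay, az]], ...]. A call has 1 to 12 rows; each row is the pose to reach, as a shift and turn from the pose commanded when the call began, along the tool's axes at that moment; what a row does not reach only later rows make up. A row lasts 1/8 s, in which the tool goes at most 62.5 mm and 10.7 degrees, less where a joint would pass 70% of its speed; a pose out of reach is approached as far as the arm can. A call with a gripper value outside its range is refused whole. The fingers move at their own pace and stop on an object; "newtons" is the grip in N (left out, the last holds). Time passes only in rows, so rows that repeat a pose let the fingers close. It gives the time, the measured TCP pose, the force, the opening and the grip force at its end, in the units of the state.
- observe(): the state, without advancing time (a new reading comes with each control period).
- vision.camera(name): name is "scene" or "top" or "wrist"; returns a dict with "img" (480x640x3 uint8, blue, green, red), "range_z" (480x640 float32, m along the optical axis (not along the pixel's ray), 0 where there is no reading), "camera_matrix" (3x3 intrinsics, pixels), "distortion" ([k1, k2, p1, p2, k3] as OpenCV has them; the pictures are not rectified), "cam_to_world" (4x4, takes a point from camera to world coordinates). Camera axes: x right, y up, looking along -z (the intrinsics and any distortion apply to the point x, -y, -z); pixel columns grow to the right and rows downward; lengths in m; the calibration is good to about 2 mm. A picture is of the moment at which its call begins.
- ticket.hand_in(): hands the job in; it is judged then, once.
The state is a dict: "time": time; "joint_pos": joint angles; "dq": joint speeds; "effort": joint torques, N m; "tool_pos": TCP position; "tool_rot": TCP orientation; "contact_force": force on the tool from outside, world axes, zero at the start; "torque": the same for the moment, N m; "opening": finger opening in m; "grip_force": force on a finger pad.
Only numpy, scipy, OpenCV 4.12 (cv2) and the standard library are available. Lean on these libraries where they do the work, as an engineer would, in place of code of your own. Each camera call takes 0.05 s, during which the arm holds its last target. There are 200 camera calls.

## Task

Clamp the covered plate on the shaker: push the clamp strap round with the outside of a finger until it rests at its stop, square across the plate, and only then push the red cam lever fully down so that the rubber foot presses on the cover. Only push: do not take the strap or the lever between the fingers, and do not lift or shift the plate. Leave everything else on the bench as it stands.

Things in the scene. Friction and masses are not known exactly. Their poses are not given: they have to be found in the camera images.
- shaker: white bench-top plate shaker, 260 (x) x 290 (y) mm, housing 70 mm high, fixed to the bench. Origin: centre of its underside, on the bench; its x axis points away from its control panel, y to its left, z up. Its aluminium platform (top 86 mm above the bench, 235 x 270 mm) carries a grey nest for the plate and, 85 mm to the +y side of the plate's centre, the clamp post.
- plate: deep-well plate in the nest, loose, 128 (along the shaker's x) x 86 mm, 52 mm tall with its thin blue sealing mat and, on it, a stiff see-through cover that looks pale grey from above; cover top 142 mm above the bench. Origin: centre of its underside, 50 mm to the -y side of the shaker's centre. Nest corner guides rise 14 mm round it with 1.5 mm play.
- post (a point): point on the upright axis of the clamp post, 169 mm above the bench: half the strap's height (strap raised). It does not move with the strap.
- swing (a joint): angle of the clamp strap about the post, rad. 0 = against its stop, square across the plate (pointing to the shaker's -y, foot above the middle of the cover); grows counter-clockwise seen from above, at 1.57 the strap points to the shaker's +x; hard stops at 0 and 2.0. Stiff by friction (about 0.06 N m), stays where left.
- strap_end (a point): middle of the strap's free end, 105 mm from the post axis. The strap is a black steel bar 26 mm wide, 12 mm thick, its underside 163 mm and top 175 mm above the bench while the lever is up. At 85 mm from the post axis it carries an upright spindle (nut and thread up to 26 mm above the strap's underside) with a black rubber foot 22 mm across below, whose bottom clears the cover by 3 mm. So between cover and strap underside there is 21 mm of free height beside the foot.
- lever (a joint): angle of the cam lever, rad: 0 = upright, grows as it folds down away from the strap (towards the side of the post opposite the strap), 1.5 = fully down against its stop, almost level. It pivots 190 mm above the bench on the post axis, turns with the strap, takes about 0.2 N m and stays where left. Turning it down lowers the strap up to 4 mm, so that the foot presses on the cover (from about 1.0 rad on, with about 11 N when fully down).
- lever_tip (a point): end of the cam lever, 95 mm from its pivot. The red grip covers the last 62 mm, 22 mm wide (across the strap's length) and 11 mm thick, centred on the line from the pivot to this tip.
- strap: the strap itself. Origin: on the post axis at the strap's underside; x axis along the strap to its free end, y across it, z up.
- amber_bottle: amber glass reagent bottle, 84 mm across, 150 mm tall; bystander; origin: centre of its underside
- clear_bottle: clear glass bottle with blue cap, 56 mm across, 105 mm tall; bystander; origin: centre of its underside
- vial_a: glass screw-cap vial, 23 mm across, 75 mm tall; bystander; origin: centre of its underside
- vial_b: a second such vial; bystander; origin: centre of its underside
- tip_box: blue pipette-tip box with clear lid, 117 x 84 x 75 mm; bystander; origin: centre of its underside
- spare_plate: uncovered white deep-well plate lying on the bench, 128 x 86 x 44 mm; bystander; origin: centre of its underside
- pipette: white hand pipette lying on the bench, about 240 mm long, 31 mm thick; bystander; origin: centre of its underside (below the grip)

How it is judged:
By the outcome, as a careful person would: the job done as asked, in the order asked, and still so for the second after the job is handed in, with the robot touching nothing.
It also fails if it takes over 58 s, if anything falls off the work surface, if the arm or the gripper's body presses on something with over 40 N, if the wrist force passes 120 N, or if a joint passes its speed limit or range.

## Working session

There is one attempt and no reset: what is moved stays moved. The work goes in short steps, Python scripts to look and compute and a tool call to move; the robot and the scene stay as the last step left them, time stands still between calls to the robot, and variables do not carry over. Pictures are saved under pics/ and viewed, at most 10 in all, crops included, and the job is handed in when it is done.

Besides the shell and the picture viewer there is one more tool, called after "Call:" as name(argument=value, ...) on one line, values as JSON. send_rows: Moves the arm, as the interface text tells. Its arguments: {"type":"object","properties":{"targets":{"type":"array"},"newtons":{"type":"number"}},"required":["targets"]}

```bash
ls; mkdir -p pics; cat > h.py <<'E'
import numpy as np, cv2
from bench import observe, vision, ticket, arm
def cloud(c):
    K=np.array(c["camera_matrix"]);d=np.array(c["distortion"],float)
    v,u=np.mgrid[0:480,0:640]
    p=cv2.undistortPoints(np.stack([u,v],-1).reshape(-1,1,2).astype(np.float64),K,d).reshape(480,640,2)
    z=c["range_z"]; P=np.stack([p[...,0]*z,-p[...,1]*z,-z,np.ones_like(z)],-1)
    W=(P@np.array(c["cam_to_world"]).T)[...,:3]; W[z==0]=np.nan
    return W
E
python3 - <<'E'
from h import *
for n in ["scene","top"]:
    c=vision.camera(n); cv2.imwrite(f"pics/{n}0.png",c["img"]); np.savez(f"{n}0.npz",W=cloud(c),img=c["img"])
s=observe(); print(s, arm.tcp_to_tips)
E
```

```text
pics
{'time': 0.1, 'joint_pos': array([ 1.15208213,  0.32176757, -0.07012095,  1.45156274,  0.02259489,
        1.37077567, -0.05686315]), 'dq': array([ 0.00088338, -0.00329054, -0.00035617, -0.00140417, -0.00072499,
        0.00210883,  0.00069975]), 'effort': array([ 3.25452438e-04, -4.92571950e+01, -4.05263091e-01, -3.13397312e+01,
       -6.39109709e-02,  3.94800212e-02,  1.31071520e-04]), 'tool_pos': array([ 0.27240561, -0.58963736,  0.22955411]), 'tool_rot': array([-8.33825208e-04,  9.76664311e-01,  2.14769829e-01, -2.22107752e-04]), 'contact_force': array([ 0.20986862,  0.79077964, -0.17196008]), 'torque': array([-0.00156857,  0.05862839, -0.07675255]), 'grip_force': 0.0, 'opening': 0.08701389208385392} 0.008
```

View pics/top0.png

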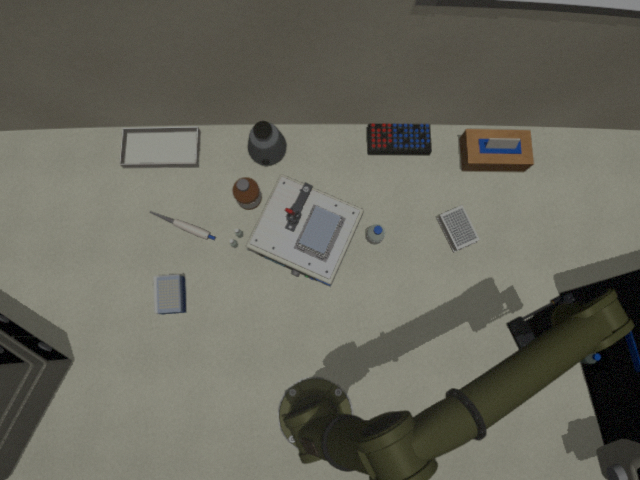

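View pics/scene0.png

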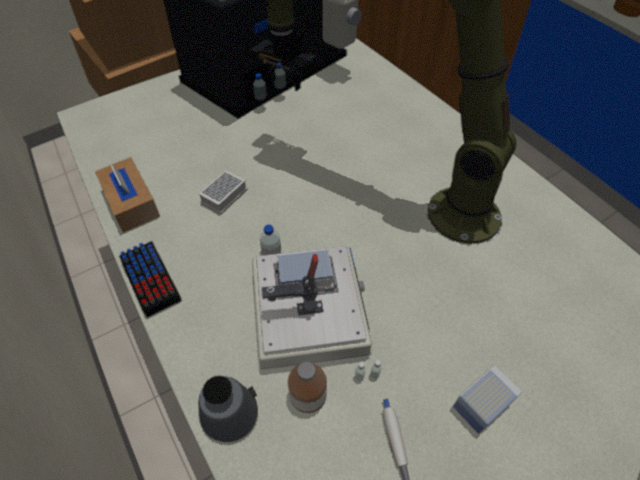

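The top view shows the shaker centred near (305,231) and the plate near (321,232). The post and red lever are at about (292,213), and the strap points to its end at about (307,186), away from the base. The amber bottle is at (247,192), the vials at (236,238) and the clear bottle at (375,233).

```bash
python3 - <<'E'
from h import *
d=np.load("top0.npz");W=d["W"];img=d["img"].astype(int)
z=W[...,2]; v,u=np.mgrid[0:480,0:640]
roi=(u>240)&(u<368)&(v>172)&(v<288)
def rect(m,n):
    p=W[m][:,:2]; r=cv2.minAreaRect((p*1000).astype(np.float32)); print(n,m.sum(),np.round(p.mean(0),4),np.round(np.median(z[m]),4),r); return r
rect(roi&(z>.06)&(z<.1)&(u>246),"shaker+plat")
rect(roi&(z>.08)&(z<.095),"platform")
rect(roi&(z>.133)&(z<.15)&(u>295),"cover")
s=rect(roi&(z>.158)&(z<.2)&(u>280)&(v<232),"strap")
red=(img[...,2]>120)&(img[...,1]<70)&(img[...,0]<80)&roi
print("red",red.sum(),np.round(W[red],3)[:12])
hi=roi&(z>.2)&(u>262)
print("hi",np.round(W[hi],3)[:20])
for n,(a,b) in dict(amber=(247,192),clear=(375,233),va=(239,233),vb=(234,244)).items(): print(n,np.round(W[b,a],3))
dd=np.load("scene0.npz");W2=dd["W"];im=dd["img"].astype(int)
red=(im[...,2]>110)&(im[...,1]<70)&(im[...,0]<70); red[:, :295]=0; red[:,330:]=0; red[:250]=0;red[290:]=0
q=W2[red];print("scene red",len(q),np.round(q.mean(0),3),np.round(q.min(0),3),np.round(q.max(0),3))
q=q[np.argsort(q[:,2])];print(np.round(q[::8],3))
a=img[170:240,270:370].astype(np.uint8);b=im[235:325,245:375].astype(np.uint8)
cv2.imwrite("pics/z.png",np.vstack([cv2.resize(a,(500,300),interpolation=2)[:300],cv2.resize(b,(500,300),interpolation=2)]))
E
```

```text
shaker+plat 5973 [0.5627 0.0432] 0.0858 ((582.9165649414062, 72.58872985839844), (371.7574157714844, 275.264892578125), 65.78522491455078)
platform 4618 [0.569  0.0452] 0.0868 ((588.849853515625, 69.02961730957031), (350.5838928222656, 236.1544952392578), 65.79666900634766)
cover 1147 [ 0.5508 -0.0129] 0.1424 ((568.1767578125, -3.3510513305664062), (113.28678131103516, 150.1665802001953), 65.71353912353516)
strap 368 [0.6247 0.044 ] 0.1755 ((626.4625244140625, 45.809547424316406), (33.15605163574219, 123.58306884765625), 66.99253845214844)
red 7 [[0.575 0.076 0.286]
 [0.575 0.073 0.285]
 [0.575 0.071 0.285]
 [0.573 0.071 0.283]
 [0.573 0.068 0.285]
 [0.569 0.068 0.286]
 [0.569 0.065 0.287]]
hi [[0.579 0.079 0.283]
 [0.579 0.076 0.283]
 [0.578 0.073 0.285]
 [0.58  0.071 0.277]
 [0.6   0.07  0.202]
 [0.575 0.079 0.285]
 [0.575 0.076 0.286]
 [0.575 0.073 0.285]
 [0.575 0.071 0.285]
 [0.576 0.068 0.283]
 [0.577 0.066 0.279]
 [0.597 0.067 0.202]
 [0.572 0.079 0.286]
 [0.573 0.076 0.284]
 [0.573 0.073 0.282]
 [0.573 0.071 0.283]
 [0.573 0.068 0.285]
 [0.572 0.065 0.287]
 [0.573 0.063 0.283]
 [0.573 0.079 0.274]]
amber [0.669 0.206 0.129]
clear [ 0.55  -0.183  0.09 ]
va [0.559 0.239 0.05 ]
vb [0.524 0.254 0.048]
scene red 24 [0.572 0.07  0.283] [0.567 0.062 0.28 ] [0.577 0.077 0.286]
[[0.571 0.075 0.28 ]
 [0.574 0.076 0.282]
 [0.57  0.067 0.283]]
```

View pics/z.png

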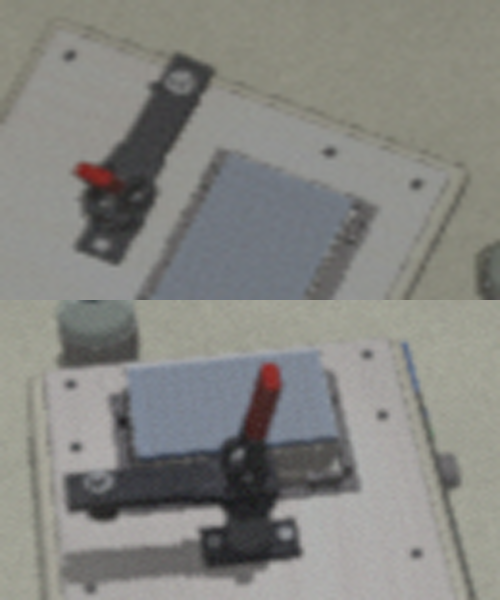

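The zoom shows the strap along shaker +x, with the nut at the far end, and the lever upright and leaning slightly back over the post. I get a post at about (0.586, 0.064) and a shaker yaw of about -24°. That fits the 85 mm plate-to-post offset, the 105 mm strap and the lever tip height of 0.285 m.

```bash
cat >> h.py <<'E'
from scipy.spatial.transform import Rotation as R
P=np.array([.586,.064]); PSI=-24.2
def pose():
    s=observe(); q=np.array(s["tool_rot"]); return np.array(s["tool_pos"]),R.from_quat(q[[1,2,3,0]])
def down(yaw): # tool x at world yaw, z down
    return R.from_euler("z",yaw,degrees=True)*R.from_euler("x",180,degrees=True)
def rows(wps,grip=1):
    p0,r0=pose()
    for p,yaw in wps:
        t=r0.inv().apply(np.array(p)-p0); a=(r0.inv()*down(yaw)).as_rotvec(degrees=True)
        print([grip,[round(float(x),4) for x in t],[round(float(x),1) for x in a]],end=",\n")
def arc(swing_deg,off,tipz,r=.09): # finger centre beside strap at swing angle; off from centreline
    th=np.radians(PSI-90+swing_deg); u=np.array([np.cos(th),np.sin(th)]); n=np.array([-u[1],u[0]])
    xy=P+r*u+off*n; return ([*xy,tipz+.008],PSI+90+swing_deg)
E
python3 - <<'E'
from h import *
p0,r0=pose(); y0=24.8
e,ye=arc(92,.05,.37)
print(e,ye)
w=[]
for k in range(1,13):
    f=k/12; w.append(([*(p0[:2]+f*(np.array(e[:2])-p0[:2])),min(e[2],.23+.05*k)],y0+f*(ye-y0)))
rows(w)
W=np.load("top0.npz")["W"]; print(np.round(W[150,267],3),np.round(W[128,262],3))
E
```

```text
[np.float64(0.6882203919738228), np.float64(0.07628785842683769), 0.378] 157.8
[1, [0.0547, -0.0359, -0.0504], [-0.1, -0.0, -11.1]],
[1, [0.1095, -0.0718, -0.1003], [-0.1, -0.0, -22.2]],
[1, [0.1642, -0.1078, -0.1483], [-0.1, -0.0, -33.2]],
[1, [0.2189, -0.1436, -0.1482], [-0.1, -0.0, -44.3]],
[1, [0.2737, -0.1794, -0.1482], [-0.1, -0.0, -55.4]],
[1, [0.3284, -0.2153, -0.1481], [-0.1, -0.1, -66.5]],
[1, [0.3831, -0.2511, -0.148], [-0.1, -0.1, -77.6]],
[1, [0.4379, -0.287, -0.148], [-0.1, -0.1, -88.7]],
[1, [0.4926, -0.3228, -0.1479], [-0.1, -0.1, -99.7]],
[1, [0.5473, -0.3586, -0.1479], [-0.1, -0.1, -110.8]],
[1, [0.6021, -0.3945, -0.1478], [-0.1, -0.1, -121.9]],
[1, [0.6568, -0.4303, -0.1478], [-0.1, -0.1, -133.0]],
[0.814 0.151 0.102] [0.864 0.161 0.159]
```

Call:
send_rows(targets=[[1,[0,0,-0.05],[0,0,0]],[1,[0,0,-0.1],[0,0,0]],[1,[0.03,-0.02,-0.148],[0,0,-8]],[1,[0.07,-0.045,-0.148],[0,0,-18]],[1,[0.11,-0.07,-0.148],[0,0,-28]],[1,[0.155,-0.1,-0.148],[0,0,-38]],[1,[0.2,-0.13,-0.148],[0,0,-48]],[1,[0.245,-0.16,-0.148],[0,0,-58]],[1,[0.29,-0.19,-0.148],[0,0,-68]],[1,[0.335,-0.22,-0.148],[0,0,-78]],[1,[0.38,-0.25,-0.148],[0,0,-88]],[1,[0.425,-0.28,-0.148],[0,0,-98]]])

```text
time: 1.6
tool_pos: [0.5414, -0.1561, 0.3782]
tool_rot: [-0.0, 0.476, 0.879, -0.0]
contact_force: [-0.3, -0.6, -0.7]
opening: 0.0002
grip_force: 0.0
```

```bash
python3 - <<'E'
from h import *
rows([arc(92,.05,.37),arc(92,.05,.25)])
E
```

```text
[1, [0.1145, 0.2499, 0.0001], [-0.0, -0.0, -34.7]],
[1, [0.1145, 0.25, 0.1201], [-0.0, -0.0, -34.7]],
```

Call:
send_rows(targets=[[1,[0.025,0.055,0],[0,0,-8]],[1,[0.05,0.11,0],[0,0,-17]],[1,[0.075,0.165,0],[0,0,-26]],[1,[0.1,0.215,0],[0,0,-34.7]],[1,[0.1145,0.25,0],[0,0,-34.7]],[1,[0.1145,0.25,0],[0,0,-34.7]],[1,[0.1145,0.25,0],[0,0,-34.7]]])

```text
time: 2.48
tool_pos: [0.689, 0.0732, 0.378]
tool_rot: [-0.0, 0.195, 0.981, -0.001]
contact_force: [-0.8, -0.1, 0.4]
opening: -0.0
grip_force: 0.0
```

```bash
python3 - <<'E'
from h import *
print(pose()[0],np.linalg.norm(observe()["contact_force"]))
c=vision.camera("wrist");W=cloud(c);cv2.imwrite("pics/w1.png",c["img"]);np.savez("w1.npz",W=W,img=c["img"])
z=W[...,2]
for n,(a,b) in dict(cover=(.136,.149),strap=(.170,.1795)).items():
    m=(z>a)&(z<b)
    if n=="strap": m&=(W[...,0]>.56)&(W[...,0]<.72)&(W[...,1]<.12)&(W[...,1]>-.05)
    else: m&=(W[...,0]<.7)&(W[...,1]<.1)&(W[...,1]>-.12)
    p=W[m][:,:2]*1000; print(n,len(p),cv2.minAreaRect(p.astype(np.float32)) if len(p) else 0)
E
```

```text
[0.68899273 0.07321586 0.37799093] 0.8717849034913401
cover 10631 ((563.3298950195312, 14.723960876464844), (145.60824584960938, 123.82997131347656), 65.556884765625)
strap 2788 ((626.1588134765625, 46.36389923095703), (35.255558013916016, 122.06321716308594), 67.47332763671875)
```

View pics/w1.png

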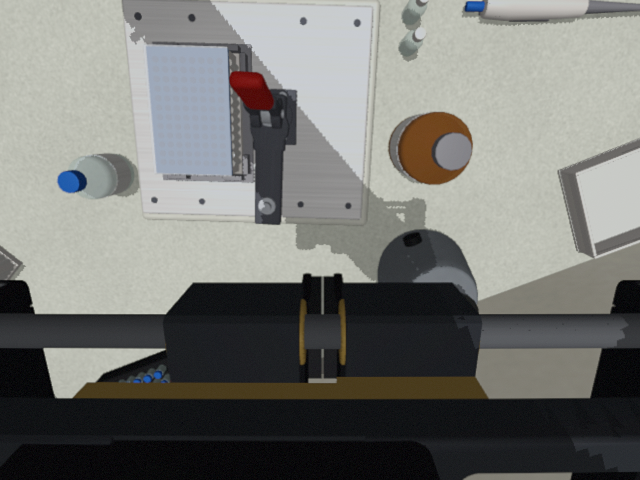

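The wrist view shows the nut at (266,206), the strap's end edge from (256,222) to (281,222), the lever tip at (243,80), and the cover's corners from about (148,45) to (232,175).

```bash
python3 - <<'E'
from h import *
d=np.load("w1.npz");W=d["W"];img=d["img"].astype(int);z=W[...,2]
v,u=np.mgrid[0:480,0:640]
m=(u>140)&(u<238)&(v>35)&(v<185)&(abs(z-.142)<.004)
p=cv2.medianBlur(m.astype(np.uint8),5)>0
r=cv2.minAreaRect((W[p&m][:,:2]*1000).astype(np.float32));print("cover",r)
c=np.array(r[0])/1000
m=(u>245)&(u<290)&(v>130)&(v<228)&(abs(z-.175)<.004)
r=cv2.minAreaRect((W[m][:,:2]*1000).astype(np.float32));print("strap",r, cv2.boxPoints(r))
nut=W[203:210,263:270].reshape(-1,3);print("nut",np.median(nut,0))
th=np.radians(PSI);yv=np.array([-np.sin(th),np.cos(th)]);print("post from cover",c+.085*yv)
m=(u>225)&(u<275)&(v>65)&(v<110)&(img[...,2]>100)&(img[...,1]<60);q=W[m];print("lever",len(q),q[q[:,2]>.27].mean(0),q.min(0),q.max(0))
E
```

```text
cover ((550.3411865234375, -13.852119445800781), (82.73407745361328, 124.01197814941406), 65.84358978271484)
strap ((640.9729614257812, 39.665977478027344), (33.513206481933594, 89.60236358642578), 66.98789978027344) [[593.18634   41.75675 ]
 [675.6584     6.7289  ]
 [688.7596    37.575207]
 [606.28754   72.60306 ]]
nut [0.66126823 0.02802468 0.188322  ]
post from cover [0.58518464 0.06367809]
lever 438 [0.57227844 0.07002957 0.28327833] [nan nan nan] [nan nan nan]
```

```bash
sed -i 's/^P=.*/P=np.array([.585,.0637]); PSI=-24.2/' h.py; python3 - <<'E'
from h import *
rows([arc(90,.05,.157)])
E
```

```text
[1, [0.0013, -0.0003, 0.2134], [-0.1, 0.0, 1.6]],
```

Call:
send_rows(targets=[[1,[0.001,0,0.05],[0,0,1.6]],[1,[0.001,0,0.1],[0,0,1.6]],[1,[0.001,0,0.15],[0,0,1.6]],[1,[0.001,0,0.19],[0,0,1.6]],[1,[0.001,0,0.213],[0,0,1.6]],[1,[0.001,0,0.213],[0,0,1.6]]])

```text
time: 3.28
tool_pos: [0.6868, 0.0716, 0.1638]
tool_rot: [-0.002, 0.21, 0.978, -0.001]
contact_force: [0.6, 0.1, -0.3]
opening: 0.0004
grip_force: 0.0
```

```bash
python3 - <<'E'
from h import *
rows([arc(90,.04,.157)]+[arc(a,.03,.157) for a in (88,80,72,64,56,48,40,32,24,16,10)])
E
```

```text
[1, [-0.0004, -0.009, -0.0012], [-0.2, -0.1, -0.1]],
[1, [-0.0014, -0.0221, -0.0011], [-0.2, -0.1, 1.9]],
[1, [-0.0042, -0.0351, -0.0011], [-0.2, -0.1, 9.9]],
[1, [-0.0053, -0.0483, -0.0011], [-0.2, -0.1, 17.9]],
[1, [-0.0045, -0.0615, -0.001], [-0.2, -0.1, 25.9]],
[1, [-0.0018, -0.0744, -0.001], [-0.2, -0.1, 33.9]],
[1, [0.0026, -0.0869, -0.0009], [-0.2, -0.1, 41.9]],
[1, [0.0087, -0.0987, -0.0009], [-0.2, -0.1, 49.9]],
[1, [0.0164, -0.1094, -0.0008], [-0.2, -0.0, 57.9]],
[1, [0.0255, -0.119, -0.0008], [-0.2, -0.0, 65.9]],
[1, [0.0359, -0.1273, -0.0007], [-0.2, -0.0, 73.9]],
[1, [0.0443, -0.1325, -0.0007], [-0.2, 0.0, 79.9]],
```

Call:
send_rows(targets=[[1,[-0.0005,-0.009,-0.001],[0,0,0]],[1,[-0.0015,-0.022,-0.001],[0,0,2]],[1,[-0.004,-0.035,-0.001],[0,0,10]],[1,[-0.0055,-0.048,-0.001],[0,0,18]],[1,[-0.0045,-0.0615,-0.001],[0,0,26]],[1,[-0.002,-0.0745,-0.001],[0,0,34]],[1,[0.0025,-0.087,-0.001],[0,0,42]],[1,[0.0085,-0.0985,-0.001],[0,0,50]],[1,[0.0165,-0.1095,-0.001],[0,0,58]],[1,[0.0255,-0.119,-0.001],[0,0,66]],[1,[0.036,-0.1275,-0.001],[0,0,74]],[1,[0.0445,-0.1325,-0.001],[0,0,80]]])

```text
time: 4.78
tool_pos: [0.5936, -0.0302, 0.1682]
tool_rot: [0.002, 0.791, 0.612, 0.001]
contact_force: [0.5, -1.0, 0.4]
opening: 0.0006
grip_force: 0.5
```

```bash
python3 - <<'E'
from h import *
rows([arc(a,o,.157) for a,o in ((6,.03),(3,.03),(0,.030),(0,.028),(0,.026),(0,.024))])
c=vision.camera("scene");W=cloud(c);im=c["img"];cv2.imwrite("pics/s2.png",cv2.resize(im[200:360,200:400],(800,640))[:600])
E
```

```text
[1, [-0.003, -0.0078, 0.0032], [0.2, 0.0, 3.7]],
[1, [-0.0041, -0.0126, 0.0032], [0.2, 0.0, 6.7]],
[1, [-0.005, -0.0175, 0.0031], [0.2, 0.0, 9.7]],
[1, [-0.0046, -0.0195, 0.0031], [0.2, 0.0, 9.7]],
[1, [-0.0043, -0.0214, 0.0031], [0.2, 0.0, 9.7]],
[1, [-0.004, -0.0234, 0.0031], [0.2, 0.0, 9.7]],
```

View pics/s2.png

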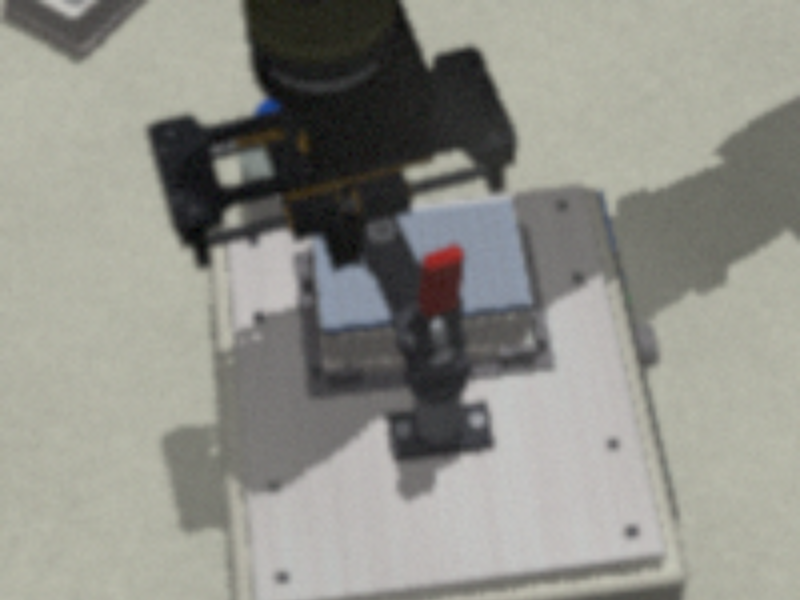

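The strap has swung with the finger behind it, with its nut at (383,230) in the crop. It is about 10–13° short of square.

Call:
send_rows(targets=[[1,[-0.002,-0.004,0.002],[0,0,2]],[1,[-0.003,-0.008,0.002],[0,0,4]],[1,[-0.004,-0.0125,0.002],[0,0,7]],[1,[-0.005,-0.0175,0.002],[0,0,9.7]],[1,[-0.0045,-0.0195,0.002],[0,0,9.7]],[1,[-0.0045,-0.0195,0.002],[0,0,9.7]]])

```text
time: 5.58
tool_pos: [0.5733, -0.0279, 0.1645]
tool_rot: [-0.0, 0.838, 0.546, -0.0]
contact_force: [-0.2, -0.4, 0.4]
opening: 0.0005
grip_force: 0.0
```

```bash
python3 - <<'E'
from h import *
p,r=pose();th=np.radians(PSI-90);u=np.array([np.cos(th),np.sin(th)]);n=np.array([-u[1],u[0]])
print((p[:2]-P)@u,(p[:2]-P)@n,p[2],observe()["contact_force"][:2]@n)
E
```

```text
0.0883261340693645 0.026911829111090243 0.1645086514826986 0.02177278638186463
```

Call:
send_rows(targets=[[1,[0,-0.002,0],[0,0,0]],[1,[0,-0.004,0],[0,0,0]],[1,[0,-0.004,0],[0,0,0]]])

```text
time: 5.95
tool_pos: [0.5699, -0.0266, 0.1645]
tool_rot: [0.0, 0.838, 0.546, 0.0]
contact_force: [1.8, -1.3, -0.7]
opening: 0.0001
grip_force: 0.9
```

Call:
send_rows(targets=[[1,[0,-0.002,0],[0,0,0]],[1,[0,-0.003,0],[0,0,0]],[1,[0,-0.003,0],[0,0,0]]])

```text
time: 6.32
tool_pos: [0.569, -0.0263, 0.165]
tool_rot: [0.002, 0.838, 0.546, 0.002]
contact_force: [6.6, -2.6, -2.4]
opening: 0.0003
grip_force: 3.6
```

The force rose to 7 N while the finger advanced about 1 mm, so the strap is at its stop. I'll back off, lift and look.

Call:
send_rows(targets=[[1,[0,0.01,0],[0,0,0]],[1,[0,0.03,0],[0,0,0]],[1,[0,0.03,-0.05],[0,0,0]],[1,[0,0.03,-0.1],[0,0,0]],[1,[0,0.03,-0.15],[0,0,0]],[1,[0,0.03,-0.2],[0,0,0]],[1,[0,0.03,-0.2],[0,0,0]]])

```text
time: 7.2
tool_pos: [0.5959, -0.0363, 0.3692]
tool_rot: [0.002, 0.837, 0.546, 0.003]
contact_force: [-0.2, -0.3, -0.7]
opening: 0.0003
grip_force: 0.0
```

```bash
python3 - <<'E'
from h import *
c=vision.camera("wrist");W=cloud(c);cv2.imwrite("pics/w3.png",c["img"]);np.savez("w3.npz",W=W,img=c["img"])
img=c["img"].astype(int);m=(img[...,2]>100)&(img[...,1]<60)&(img[...,0]<60)&(W[...,2]>.24)&(W[...,2]<.3)
q=W[m];th=np.radians(PSI-90);u=np.array([np.cos(th),np.sin(th)]);n=np.array([-u[1],u[0]])
q=q[q[:,2]>.275];print(len(q),q.mean(0) if len(q) else 0, (q[:,:2]-P)@u, (q[:,:2]-P)@n) if len(q) else 0
E
```

```text
536 [0.59238492 0.07653305 0.28319294] [-0.01928806 -0.01915716 -0.01911817 -0.01924824 -0.01919839 -0.01923421
 -0.01922123 -0.01939857 -0.01938018 -0.01935636 -0.01926793 -0.01940234
 -0.01928347 -0.01913524 -0.01920152 -0.01937001 -0.01937441 -0.01928937
 -0.01933637 -0.01925736 -0.01923402 -0.01936245 -0.01938243 -0.01931758
 -0.01937955 -0.01941842 -0.01873785 -0.01866665 -0.01878299 -0.01871375
 -0.01868709 -0.01884831 -0.01878569 -0.01863972 -0.01875211 -0.01872245
 -0.01870156 -0.01877383 -0.0187462  -0.01868472 -0.01868987 -0.0187194
 -0.01883404 -0.01861816 -0.01879487 -0.01878349 -0.01878955 -0.01878546
 -0.01880615 -0.01891849 -0.01876368 -0.01890941 -0.01874921 -0.01891786
 -0.01879492 -0.01902646 -0.01815861 -0.01815605 -0.0179251  -0.01794542
 -0.01796506 -0.0178996  -0.01810345 -0.01794017 -0.01802005 -0.01819653
 -0.01811302 -0.01811626 -0.01810654 -0.01811293 -0.01787007 -0.01793223
 -0.01822591 -0.01795973 -0.01817334 -0.01802124 -0.018074   -0.01805755
 -0.01814436 -0.01809396 -0.01812215 -0.01803969 -0.01821591 -0.0182998
 -0.01834698 -0.01841732 -0.01835383 -0.0
[... 13466 characters left out ...]
3 -2.32083270e-03 -1.54650781e-03 -1.24181998e-03
 -6.56580383e-04  3.07577149e-05  6.55051619e-04  1.36799396e-03
  2.08908534e-03  2.38450987e-03  3.33692588e-03  3.92718459e-03
  4.46769220e-03  5.01169172e-03  5.31182355e-03  6.10094786e-03
  6.79738720e-03  8.30911203e-03  8.72290483e-03  9.18458646e-03
  9.79766882e-03 -5.22412729e-03 -4.65409804e-03 -3.84325474e-03
 -3.07256311e-03 -2.31067819e-03 -1.82780792e-03 -1.24892510e-03
 -5.64348680e-04  1.57793349e-05  2.89013091e-04  1.26953579e-03
  1.42197016e-03  2.60488084e-03  3.12652689e-03  3.61781254e-03
  4.02420865e-03  5.01770613e-03  5.59650026e-03  6.00214985e-03
  6.51665572e-03  7.47163019e-03  8.13022302e-03  8.32945028e-03]
```

View pics/w3.png

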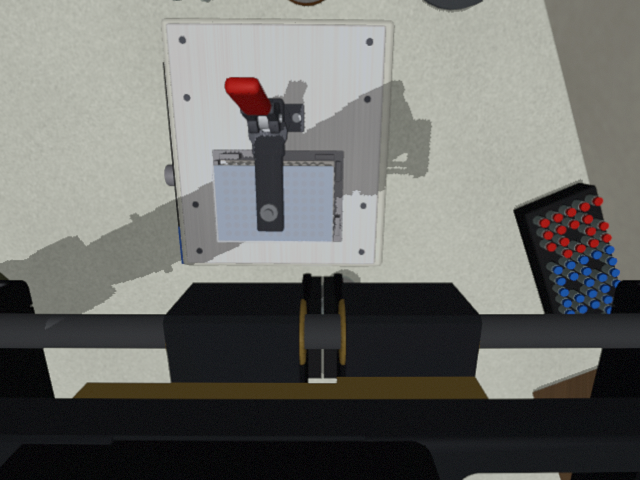

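The strap now lies square across the plate, pointing straight down from the post at (268,120) to the nut at (268,212). The plate is still in its nest. The lever tip at (240,88) leans about 15 mm away from the strap, so its angle is about 0.16 rad.

```bash
cat >> h.py <<'E'
D=np.array([np.cos(np.radians(PSI+90)),np.sin(np.radians(PSI+90))]);NN=np.array([D[1],-D[0]])
def lev(d,tz): return ([*(P+d*D+.001*NN),tz+.008],PSI+90)
def on(phi,s=.075): return lev(s*np.sin(phi)-.0055*np.cos(phi)-.010,.19+s*np.cos(phi)+.0055*np.sin(phi))
E
python3 - <<'E'
from h import *
rows([lev(-.04,.36),lev(-.04,.264)])
E
```

```text
[1, [0.0476, -0.0488, -0.0018], [0.1, -0.1, 0.4]],
[1, [0.0475, -0.049, 0.0942], [0.1, -0.1, 0.4]],
```

Call:
send_rows(targets=[[1,[0.02,-0.025,0],[0,0,0.4]],[1,[0.047,-0.049,0],[0,0,0.4]],[1,[0.047,-0.049,0.04],[0,0,0.4]],[1,[0.047,-0.049,0.08],[0,0,0.4]],[1,[0.047,-0.049,0.094],[0,0,0.4]],[1,[0.047,-0.049,0.094],[0,0,0.4]]])

```text
time: 8.0
tool_pos: [0.5679, 0.0254, 0.2692]
tool_rot: [-0.001, 0.84, 0.543, -0.001]
contact_force: [0.5, 1.0, 1.2]
opening: 0.0003
grip_force: 0.0
```

```bash
python3 - <<'E'
from h import *
print(pose()[0]);rows([on(p) for p in (.1,.2,.35,.5,.65,.8,.95,1.1,1.25,1.35,1.45,1.5)])
E
```

```text
[0.56787747 0.02542762 0.26924514]
[1, [0.0339, 0.0009, -0.004], [-0.2, 0.1, -0.0]],
[1, [0.0414, 0.0009, -0.0034], [-0.2, 0.1, -0.0]],
[1, [0.0525, 0.0009, -0.0012], [-0.2, 0.1, -0.0]],
[1, [0.0631, 0.0009, 0.0027], [-0.2, 0.1, -0.0]],
[1, [0.0729, 0.0009, 0.0081], [-0.2, 0.1, -0.0]],
[1, [0.0819, 0.001, 0.015], [-0.2, 0.1, -0.0]],
[1, [0.0898, 0.001, 0.0231], [-0.2, 0.1, -0.0]],
[1, [0.0963, 0.001, 0.0322], [-0.2, 0.1, -0.0]],
[1, [0.1014, 0.0011, 0.0423], [-0.2, 0.1, -0.0]],
[1, [0.104, 0.0011, 0.0493], [-0.2, 0.1, -0.0]],
[1, [0.1058, 0.0011, 0.0566], [-0.2, 0.1, -0.0]],
[1, [0.1064, 0.0011, 0.0603], [-0.2, 0.1, -0.0]],
```

Call:
send_rows(targets=[[1,[0.034,0.001,-0.002],[0,0,0]],[1,[0.0415,0.001,-0.002],[0,0,0]],[1,[0.0525,0.001,0],[0,0,0]],[1,[0.063,0.001,0.003],[0,0,0]],[1,[0.073,0.001,0.008],[0,0,0]],[1,[0.082,0.001,0.015],[0,0,0]],[1,[0.09,0.001,0.023],[0,0,0]],[1,[0.0965,0.001,0.032],[0,0,0]],[1,[0.1015,0.001,0.042],[0,0,0]],[1,[0.104,0.001,0.049],[0,0,0]],[1,[0.106,0.001,0.056],[0,0,0]],[1,[0.1065,0.001,0.06],[0,0,0]]])

```text
time: 9.5
tool_pos: [0.6133, 0.1228, 0.2103]
tool_rot: [-0.0, 0.84, 0.543, 0.0]
contact_force: [0.8, -0.5, 3.1]
opening: 0.0003
grip_force: 1.3
```

Call:
send_rows(targets=[[1,[0,0,0.002],[0,0,0]],[1,[0,0,0.004],[0,0,0]],[1,[0,0,0.004],[0,0,0]]])

```text
time: 9.88
tool_pos: [0.6136, 0.1231, 0.2082]
tool_rot: [0.0, 0.84, 0.543, 0.001]
contact_force: [-0.8, -0.3, 7.6]
opening: 0.0007
grip_force: 3.5
```

Call:
send_rows(targets=[[1,[0,0,0.002],[0,0,0]],[1,[0,0,0.004],[0,0,0]],[1,[0,0,0.005],[0,0,0]],[1,[0,0,0.005],[0,0,0]]])

```text
time: 10.38
tool_pos: [0.6145, 0.1232, 0.207]
tool_rot: [0.001, 0.84, 0.543, 0.003]
contact_force: [-5.0, -1.1, 21.5]
opening: 0.0005
grip_force: 10.6
```

The lever is at its stop, with 21 N and no further travel. I'll lift off and check.

Call:
send_rows(targets=[[1,[0,0,-0.01],[0,0,0]],[1,[0,0,-0.06],[0,0,0]],[1,[0,0,-0.12],[0,0,0]],[1,[-0.05,0,-0.16],[0,0,0]],[1,[-0.1,0,-0.16],[0,0,0]],[1,[-0.15,0,-0.16],[0,0,0]],[1,[-0.15,0,-0.16],[0,0,0]],[1,[-0.15,0,-0.16],[0,0,0]]])

```text
time: 11.38
tool_pos: [0.5515, -0.0137, 0.3611]
tool_rot: [-0.001, 0.839, 0.543, -0.0]
contact_force: [-0.7, 0.1, -0.4]
opening: 0.0003
grip_force: 0.0
```

```bash
python3 - <<'E'
from h import *
print(pose()[0],observe()["contact_force"])
c=vision.camera("wrist");W=cloud(c);img=c["img"].astype(int);cv2.imwrite("pics/w4.png",c["img"])
m=(img[...,2]>90)&(img[...,1]<60)&(img[...,0]<60)&(abs(W[...,2]-.2)<.03)&(np.hypot(W[...,0]-P[0],W[...,1]-P[1])<.12)
q=W[m]; d=(q[:,:2]-P)@D; print(len(q),d.min(),d.max(),np.polyfit(d,q[:,2],1),((q[:,:2]-P)@NN).mean(), np.median(q[d>.08][:,2]))
v,u=np.mgrid[0:480,0:640]
z=W[...,2];dd=(W[...,:2]-P)@D;nn=(W[...,:2]-P)@NN
m=(abs(z-.172)<.006)&(dd<-.03)&(dd>-.11)&(abs(nn)<.05);print("strap",m.sum(),np.median(z[m]),np.polyfit(dd[m],nn[m],1))
m=(abs(z-.142)<.004)&(dd<-.03)&(dd>-.14)&(abs(nn)<.08);r=cv2.minAreaRect((W[m][:,:2]*1000).astype(np.float32));print("cover",r)
E
```

```text
[ 0.55145439 -0.01373792  0.36114654] [-0.73262718  0.05387147 -0.4050806 ]
1932 0.035525775753624235 0.08602256870910621 [0.06589717 0.19555411] 0.000932857735863012 0.20110650818949777
strap 2086 0.17069037901113207 [0.00113565 0.00111979]
cover ((551.0418701171875, -13.899768829345703), (81.8187255859375, 124.1455307006836), 65.8724594116211)
```

View pics/w4.png

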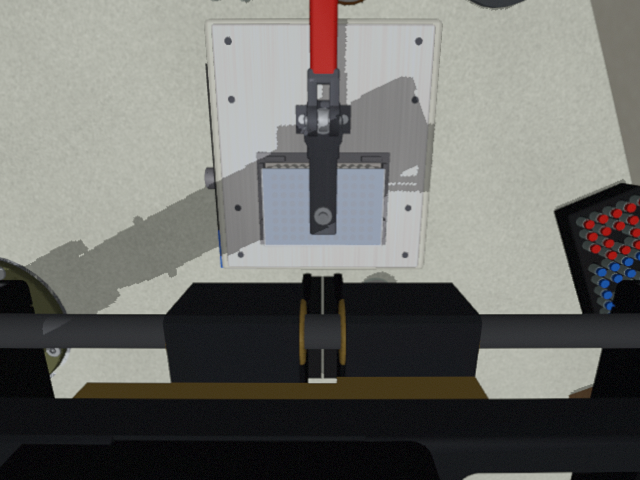

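The lever lies out of the frame along (323,0–70), in line with the strap, whose nut is at (323,215). Its slope of 0.066 gives 1.50 rad. The strap is about 4 mm lower and square to within 0.001 rad, and the plate hasn't shifted.

```bash
python3 -c "
from bench import ticket; print(ticket.hand_in())"
```

```text
the job is handed in; nothing more can be done
None
```

The plate is clamped and the job is handed in: I pushed the strap to its stop, square across the plate, then pushed the lever fully down (about 1.50 rad), so the strap sits 4 mm lower to press the foot on the cover; the plate did not shift.

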